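Put down the kickstand of the measuring wheel and hold it upright

TASK

The measuring wheel is parked leaning in its trough with its kickstand folded back. Flip the kickstand down until it snaps over centre and rests against its lower stop; then grip the wheel by its handle stub, straighten it up and hold it upright for me, with its tyre still down in the trough, while I tighten the hub nut. Finish while still gripping the stub, for without you the wheel tips over to one side, and leave the loose parts around it where they lie.

Things in the scene. Friction and masses are not known exactly. Their poses are not given: they have to be found in the camera images.
- wheel: Measuring wheel without its handle tube, 0.8 kg, brake on: wheel, fork, stub are one rigid piece. Tyre 160 mm dia, 20 wide; black counter housing x 13 to 59, y +-23, top z 232 mm. Origin: lowest point of the tyre; z up along the fork (axle at 80 mm), x rolling forward, y along the axle to the kickstand side. Starts leaning about 11 deg to -y and stays so while the stand is flipped.
- trough: Sheet-steel wheel trough screwed to the counter. Origin: centre of its underside; x along the trough (the wheel's x), z up. Floor plate 250 x 90 x 4 mm; two flared sides 200 mm long, top 50 mm above the counter, 32 mm apart there; a chock before and behind the tyre. The tyre stands on the floor plate (4 mm up) and can lean 11 deg either way, turning about its lowest point.
- stand (a joint): Kickstand hinge angle, rad: 0 folded back, 1.99 down on its lower stop. An over-centre coil spring pushes it back to 0 below 0.60 and snaps it by itself down to 1.99 beyond 0.60. Axis in the wheel's frame about (0.14, -0.98, -0.16), through point stand_pivot. About 1.5 N on the foot, pressed straight down, starts it moving.
- stand_foot (a point): Centre of the round end of the kickstand, a 97 mm round steel leg 10 mm thick with a 15 mm black rubber foot. Folded, it lies in the wheel's frame at (-121, 42, 129) mm, behind the tyre and free from above; at angle 0.60 it has sunk to z 76 mm; down, at (-23, 76, 16) mm.
- stand_pivot (a point): The kickstand's pivot on the left side of the fork, at (-30, 27, 100) mm in the wheel's frame; the leg runs straight from it to point stand_foot.
- stub (a point): Point on the axis of the handle stub at (0, 0, 270) mm in the wheel's frame, where it is to be gripped. The stub is a bare aluminium tube 26 mm in diameter from z 197 mm (fork crown) to its open top at z 303 mm; the wheel's z is its axis.
- handle: Bystander: the wheel's handle tube, taken off, 300 mm long, 24 mm thick, with a black rubber grip 100 mm long at one end and a black side grip block; lies on the counter. Origin under the tube, 170 mm from the rubber end; x along the tube.
- lifting_eye: Bystander: yellow-zinc lifting eye, round base 72 mm across with an upright ring, 83 mm high. Origin: centre of its underside.
- bushing: Bystander: yellow-zinc bushing standing on end, 52 mm in diameter, 55 mm high. Origin: centre of its underside.
- spanner: Bystander: steel open-ended spanner 190 mm long lying on the counter. Origin under its middle; x along it.

How it is judged (in metres and radians):
On the way, in this order (a step that is already met when the one before it is completed fails the run):
1. the kickstand is flipped down over centre, against its lower stop (value of joint stand above 1.88 rad), for 0.2 s.
2. the wheel is gripped by its stub and brought upright (angle between wheel's own z axis and vertical below 0.087 rad and contact force between the fingers and wheel above 2 N and distance between the grasp point and stub below 0.05 m), for 0.3 s.
At the end, for the whole second after the job is handed in: Kickstand down on its stop (angle over 1.88); wheel still, within 5 degrees of vertical (trough sides and stand catch it only at about 10), tyre on the trough floor (lowest point under 12 mm above the counter); fingers gripping it with over 2 N at the stub (TCP within 50 mm of site stub) (all of step 2 and value of joint stand above 1.88 rad and z of wheel in the frame of trough below 0.012 m and linear speed of wheel below 0.03 m/s); the arm keeps its last pose, push and grip.
It fails at once if the tyre is lifted out of the trough (z of wheel in the frame of trough above 0.03 m).
It fails at once if a loose part lying around is disturbed (by more than 30 mm) (distance of any of handle, spanner, lifting_eye, bushing from where it was at the start of the episode above 0.03 m).
It also fails if it takes over 58 s, if anything falls off the work surface, if the arm or the gripper's body presses on something with over 40 N, if the wrist force passes 120 N, or if a joint passes its speed limit or range.

ROBOT

A 7-joint arm with a two-finger parallel gripper is mounted at the origin on the work surface. World frame = base frame: x ahead of the robot, y to its left, z up, the work surface at z = 0. Lengths are in m, angles in degrees, forces in N, time in s.
With the tool pointing down it reaches from about 0.425 to 0.875 m from the base axis. Payload 4.7 kg.
Tool frame: the origin (TCP) lies between the finger pads, 19 mm behind the fingertips; this is the grasp point; z points along the fingers, y is the line along which they close (so a half turn about z gives the same grasp; the last joint's range is limited). The gripper opens to 87 mm and grips with 3 to 60 N. Pads are 19 mm wide; open, the fingers measure 117 mm over their backs; the gripper's body (75 mm by 190 mm) begins 51 mm behind the grasp point.
Start: joints at [-70.239, 18.392, -4.016, 83.108, 1.295, 78.541, -3.26], TCP at [0.211, 0.615, 0.241] pointing down, gripper open.
Joint ranges: [-163.93, 163.93], [-17.29, 119.83], [-79.2, 71.16], [3.27, 140.29], [-89.18, 269.18], [5.43, 117.66], [-154.24, 154.24]. Speed limits (degrees/s): [147.25, 147.25, 180, 180, 180, 180, 180].

INTERFACE

Orientations are given as [roll, pitch, yaw] about the fixed x, y, z axes, in that order (R = Rz(yaw) Ry(pitch) Rx(roll)).
In Python, from cell import env gives the robot as it stands. The module is installed in compiled form; this text tells all that it offers.
- The arm moves only by the tool step_arm, never from a script. Its argument "steps" is one flat list of numbers, 5 for each row, row after row: the opening, from 0 (shut) to 1 (fully open), then the shift along the tool's x, y, z in mm, then the turn about the tool's z in degrees. In form: [grip, dx, dy, dz, roll, grip, dx, dy, dz, roll, ...]. A call has 1 to 12 rows; each row shifts and turns the commanded pose from where the row before left it, along the tool's axes as they then stand; what a row does not reach is not made up. A row lasts 1/8 s, in which the tool goes at most 62.5 mm and 10.7 degrees, less where a joint would pass 70% of its speed; a pose out of reach is approached as far as the arm can. A call with a gripper value outside its range is refused whole. The fingers move at their own pace and stop on an object; "grip_force" is the grip in N (left out, the last holds). Time passes only in rows, so rows that do not move let the fingers close. It gives the time, the measured TCP pose, the force, the opening and the grip force at its end, in the units of the state.
- env.get_obs(): the state, without advancing time (a new reading comes with each control period).
- env.read_camera(name): name is "scene" or "top" or "wrist"; returns a dict with "image" (384x512x3 uint8, red, green, blue), "camera_matrix" (3x3 intrinsics, pixels), "R" (3x3) and "t" (3): a world point X has camera coordinates R X + t. Camera axes: x right, y down, z forward; pixel columns grow to the right and rows downward; lengths in m; the calibration is good to about 2 mm. A picture is of the moment at which its call begins. There is no depth.
- env.sign_off(): hands the job in; it is judged then, once.
The state is a dict: "time_s": time; "qpos": joint angles; "joint_velocities": joint speeds; "effort": joint torques, N m; "tool_pos": TCP position; "tool_rot": TCP orientation; "force": force on the tool from outside, world axes, zero at the start; "wrist_torque": the same for the moment, N m; "grip_width": finger opening in m; "grasp_force": force on a finger pad.
Only numpy, scipy, OpenCV 4.12 (cv2) and the standard library are available. Lean on these libraries where they do the work, as an engineer would, in place of code of your own. Each camera call takes 0.05 s, during which the arm holds its last target. There are 200 camera calls.

## Working session

There is one attempt and no reset: what is moved stays moved. The work goes in short steps, Python scripts to look and compute and a tool call to move; the robot and the scene stay as the last step left them, time stands still between calls to the robot, and variables do not carry over. Pictures are saved under pics/ and viewed, at most 10 in all, crops included, and the job is handed in when it is done.

Besides the shell and the picture viewer there is one more tool, called after "Request:" by a JSON object that holds its "method" and its "body". step_arm: Moves the arm, as the interface text tells. Its arguments: {"type":"object","properties":{"steps":{"type":"array","items":{"type":"number"}},"grip_force":{"type":"number"}},"required":["steps"]}

```bash
mkdir -p pics; cat > h.py <<'E'
import numpy as np, cv2
from cell import env
def shot(n,f):
    c=env.read_camera(n); cv2.imwrite('pics/'+f,c['image'][:,:,::-1]); 
    np.savez('pics/'+f+'.npz',**{k:c[k] for k in('image','camera_matrix','R','t')}); return c
def load(f): return np.load('pics/'+f+'.npz')
def ray(c,u,v):
    d=c['R'].T@np.linalg.solve(c['camera_matrix'],[u,v,1.]); return -c['R'].T@c['t'], d/np.linalg.norm(d)
def onz(c,u,v,z): o,d=ray(c,u,v); return o+d*(z-o[2])/d[2]
def tri(L):
    A=np.zeros((3,3));b=np.zeros(3);
    for c,u,v in L:
        o,d=ray(c,u,v);P=np.eye(3)-np.outer(d,d);A+=P;b+=P@o
    X=np.linalg.solve(A,b)
    return X,[np.linalg.norm((np.eye(3)-np.outer(d,d))@(X-o)) for o,d in (ray(*l) for l in L)]
def proj(c,X):
    p=c['camera_matrix']@(c['R']@np.asarray(X)+c['t']); return p[:2]/p[2]
E
python3 - <<'E'
from h import *
for n in('scene','top','wrist'):
    c=shot(n,n+'0.png'); print(n,-c['R'].T@c['t'],c['R'][2])
a,b,w=[cv2.imread(f'pics/{n}0.png') for n in('scene','top','wrist')]
o=env.get_obs();print(o['tool_pos'],o['tool_rot'],o['force'])
E
```

```text
scene [0.84583126 0.42857173 1.00769329] [-0.33150661 -0.41399999 -0.84776611]
top [0.34863638 0.02125878 1.26439398] [ 0.14326446  0.00866076 -0.98964655]
wrist [0.1373863  0.63967393 0.38420555] [ 0.26685921 -0.09403045 -0.95913734]
[0.21106304 0.61436071 0.24039324] [-1.79915627e+02  3.89271475e-03  1.61044863e+02] [ 0.29723905 -0.14344565  0.15564382]
```

View pics/scene0.png

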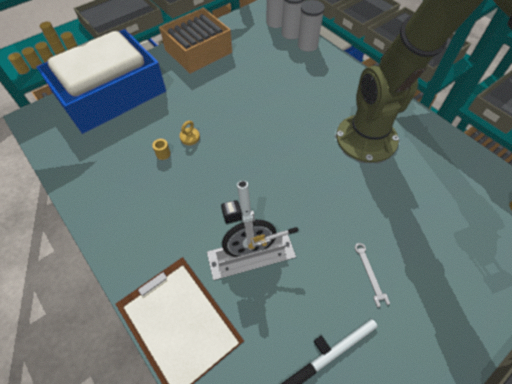

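View pics/top0.png

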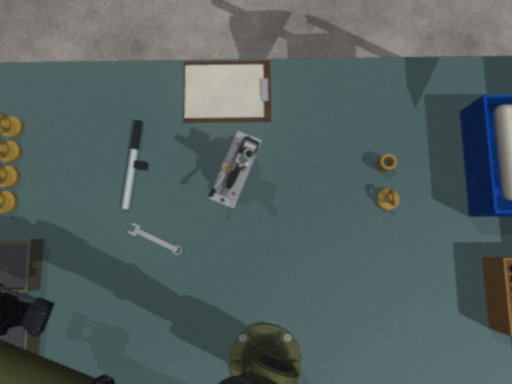

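The scene view shows the wheel in its trough around (250,235), with the stub top at (243,184) and the kickstand foot at (296,231). In the top view the trough spans (238,131) to (234,208), with the foot at (212,192). I'll zoom in on both.

```bash
python3 - <<'E'
from h import *
a=cv2.imread('pics/scene0.png')[175:285,200:310];b=cv2.imread('pics/top0.png')[120:220,190:290]
a=cv2.resize(a,(400,400),interpolation=cv2.INTER_CUBIC);b=cv2.resize(b,(400,400),interpolation=cv2.INTER_CUBIC)
cv2.imwrite('pics/z0.png',np.hstack([a,b]))
E
```

```text
(no output)
```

View pics/z0.png

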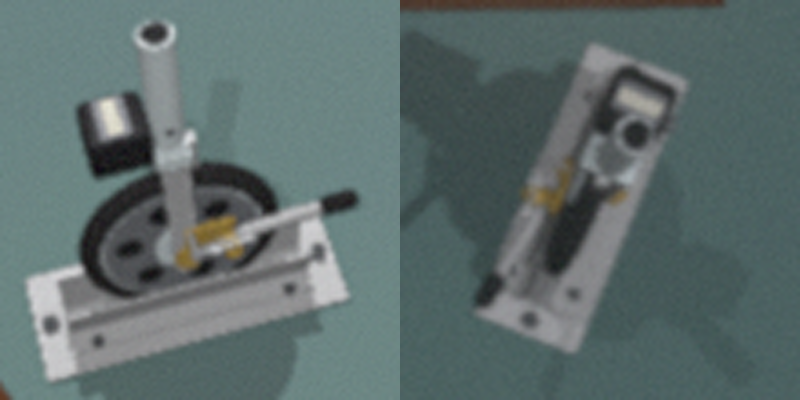

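Zoomed: in the scene view the stub's top ring is at (242.6,184.1) and the foot end at (296.8,229.7). In the top view the stub top is at (248.5,153.5), the foot end at (211,194), and the plate corners are at (238,130.5), (262.5,140), (233.8,208) and (208.5,198). The housing, so wheel +x, faces the upper right of the top view.

```bash
cat > m.py <<'E'
from h import *
from scipy.spatial.transform import Rotation as Ro
t=load('top0.png');s=load('scene0.png')
C=np.array([onz(t,*p,.004) for p in[(238,130.5),(262.5,140),(233.8,208),(208.5,198)]])
ctr=C.mean(0);d=C[0]+C[1]-C[2]-C[3];yaw=np.arctan2(d[1],d[0])
stubtop,e=tri([(t,248.5,153.5),(s,242.6,184.1)]);foot,e2=tri([(t,211,194),(s,296.8,229.7)])
def wheel(lean,yaw,o): # lean to -y => rotate about x by +lean
    return lambda p: o+Ro.from_euler('xz',[lean,yaw]).apply(np.array(p)/1000)
if __name__=='__main__':
    print('C',C.round(4),'len',np.linalg.norm(C[0]-C[3]),np.linalg.norm(C[0]-C[1]),np.linalg.norm(C[1]-C[2]))
    print('ctr',ctr,'yaw',np.degrees(yaw)); print('stub',stubtop,e,'foot',foot,e2)
    for c in (t,s): print([onz(c,*p,.004).round(4) for p in []])
    Cs=[onz(s,*p,.004).round(4) for p in[(206.9,251.5),(213.8,279.5),(296.3,256.7)]];print(Cs)
    w=wheel(np.radians(11),yaw,ctr)
    for p in[(0,0,303),(-121,42,129),(0,0,270),(-23,76,16)]:
        X=w(p);print(p,X.round(4),proj(t,X).round(1),proj(s,X).round(1))
E
python3 m.py
```

```text
C [[ 0.7362  0.081   0.004 ]
 [ 0.7022 -0.0014  0.004 ]
 [ 0.4733  0.0956  0.004 ]
 [ 0.5072  0.1791  0.004 ]] len 0.2491602036130939 0.0891834990436402 0.24865292466191433
ctr [0.60472174 0.08856693 0.004     ] yaw -23.06927243748792
stub [0.58360287 0.04091621 0.29870063] [np.float64(0.0009117912748886888), np.float64(0.0009117912748885314)] foot [0.50054244 0.15767011 0.13572502] [np.float64(0.0030775383464454087), np.float64(0.0030775383464454625)]
[]
[]
[array([0.7032, 0.0048, 0.004 ]), array([0.7364, 0.0878, 0.004 ]), array([0.5067, 0.1843, 0.004 ])]
(0, 0, 303) [0.5821 0.0354 0.3014] [250.4 154.1] [241.3 181.5]
(-121, 42, 129) [0.4999 0.1513 0.1386] [212.2 194.7] [294.3 227.2]
(0, 0, 270) [0.5845 0.0412 0.269 ] [248.4 156.1] [242.5 191. ]
(-23, 76, 16) [0.6116 0.1634 0.0342] [212.4 165. ] [264.5 269.3]
```

```bash
cat > m2.py <<'E'
from m import *
o=np.array([.6055,.091,.004]);Y=np.radians(-23.1);w=wheel(np.radians(11),Y,o)
def foot_at(q):
    p=np.array([-30,27,100.]);f=np.array([-121,42,129.]);a=np.array([.14,-.98,-.16]);a/=np.linalg.norm(a)
    return p+Ro.from_rotvec(a*q).apply(f-p)
def to_tool(T): # needed shift in tool axes mm
    b=env.get_obs();R=Ro.from_euler('xyz',b['tool_rot'],degrees=True);return (R.inv().apply(np.array(T)-b['tool_pos'])*1000).round(1)
if __name__=='__main__':
    for q in(0,.2,.4,.6,.7,.8,1,1.99):
        X=w(foot_at(q));print(q,foot_at(q).round(0),X.round(4))
    print('stub',w((0,0,270)),w((0,0,303)), [ (proj(c,w((0,0,303))),proj(c,w(foot_at(0)))) for c in(t,s)])
    X=w(foot_at(0));print('shift to 25mm above foot',to_tool([X[0],X[1],X[2]+.0075+.019+.025]))
E
python3 m2.py
```

```text
0 [-121.   42.  129.] [0.5007 0.1538 0.1386]
0.2 [-124.   44.  111.] [0.4998 0.1604 0.1217]
0.4 [-124.   47.   93.] [0.5024 0.1661 0.1046]
0.6 [-121.   51.   76.] [0.5085 0.1708 0.0881]
0.7 [-117.   53.   67.] [0.5127 0.1727 0.0802]
0.8 [-113.   54.   59.] [0.5177 0.1742 0.0728]
1 [-103.   58.   45.] [0.5298 0.1762 0.0592]
1.99 [-23.  74.  16.] [0.6119 0.1644 0.034 ]
stub [0.58528741 0.04361224 0.26903934] [0.58281698 0.0378204  0.30143304] [(array([249.43193464, 153.78082847]), array([211.38986424, 194.44671481])), (array([241.64001652, 182.35283967]), array([294.73138258, 228.00811007]))]
shift to 25mm above foot [-423.6 -341.5   50.8]
```

Request:
{"method": "step_arm", "body": {"steps": [0,-42,-34,0,0,0,-42,-34,0,0,0,-42,-34,0,0,0,-42,-34,0,0,0,-42,-34,0,0,0,-42,-34,0,0,0,-42,-34,0,0,0,-43,-34,10,0,0,-43,-34,20,0,0,-43,-34,20,0,0,0,0,0,0,0,0,0,0,0]}}

```text
time_s: 1.65
tool_pos: [0.5005, 0.1563, 0.1911]
tool_rot: [180.0, -0.0, 161.0]
force: [-1.3, 0.2, 1.2]
grip_width: 0.0007
grasp_force: 0.0
```

```bash
python3 - <<'E'
from m2 import *
b=env.get_obs();print(b['tool_pos'],b['tool_rot'],b['grip_width'],b['time_s'])
X=w(foot_at(0));print(to_tool([X[0],X[1],X[2]+.0265]),[to_tool([*(w(foot_at(q))+[0,0,.0265])]) for q in(.2,.4,.6,.8)])
a=shot('scene','s1.png');c=shot('wrist','w1.png')
cv2.imwrite('pics/z1.png',np.hstack([cv2.resize(a['image'][170:290,200:320,::-1],(384,384)),cv2.resize(c['image'][:,:,::-1],(416,384))]))
E
```

```text
[0.50045563 0.15627108 0.19108361] [ 1.79991987e+02 -4.52687318e-02  1.61042177e+02] 0.0007069454554720091 1.65
[-1.1 -2.3 25.9] [array([ 1.9,  3.7, 42.9]), array([ 1.3, 10. , 60. ]), array([-2.9, 16.4, 76.5]), array([-10.6,  22.6,  91.8])]
```

View pics/z1.png

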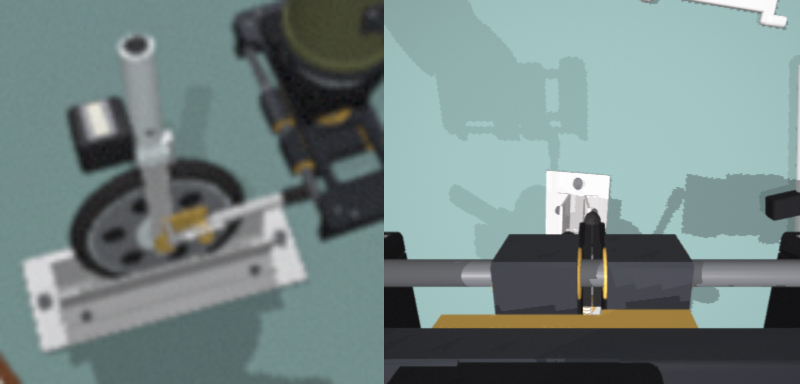

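The wrist view shows the foot's end at about (592,213), in line with the closed fingers. I'll press along the arc.

Request:
{"method": "step_arm", "body": {"steps": [0,0,0,8,0,0,0,0,8,0,0,1,0,8,0,0,1,3,8,0,0,1,3,8,0,0,0,3,8,0]}}

```text
time_s: 2.5
tool_pos: [0.5009, 0.1657, 0.1427]
tool_rot: [180.0, -0.0, 161.1]
force: [-0.9, 0.3, 0.4]
grip_width: 0.0005
grasp_force: 0.2
```

```bash
python3 - <<'E'
from m2 import *
a=shot('scene','s2.png');c=shot('wrist','w2.png')
cv2.imwrite('pics/z2.png',np.hstack([cv2.resize(a['image'][170:290,200:320,::-1],(384,384)),cv2.resize(c['image'][120:320,180:340,::-1],(320,384))]))
E
```

```text
(no output)
```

View pics/z2.png

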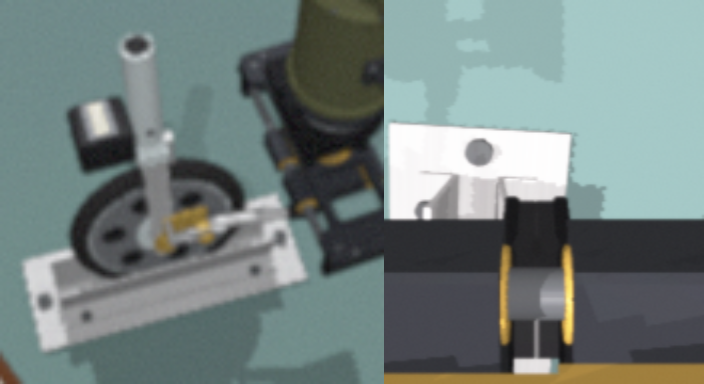

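The leg has swung down and its foot is hidden under the fingertips, so I'll keep pressing.

Request:
{"method": "step_arm", "body": {"steps": [0,-1,3,7,0,0,-1,3,7,0,0,-1,2,7,0,0,-2,2,7,0,0,-2,1,5,0,0,0,0,0,0,0,0,0,0,0]}}

```text
time_s: 3.48
tool_pos: [0.5112, 0.1734, 0.1104]
tool_rot: [180.0, 0.0, 161.0]
force: [0.2, 0.6, -0.6]
grip_width: 0.0006
grasp_force: 0.0
```

```bash
python3 - <<'E'
from m2 import *
a=shot('scene','s3.png');c=shot('wrist','w3.png')
cv2.imwrite('pics/z3.png',np.hstack([cv2.resize(a['image'][170:290,200:320,::-1],(384,384)),cv2.resize(c['image'][120:320,180:340,::-1],(320,384))]))
E
```

```text
(no output)
```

View pics/z3.png

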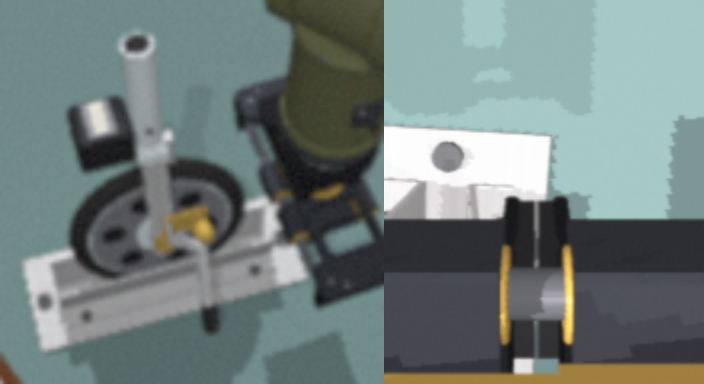

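The stand has snapped down, with its foot at about (266,271) against a predicted (265,270) on the stop. Now I'll lift and turn 94° so the fingers close along the wheel's x.

Request:
{"method": "step_arm", "body": {"steps": [0,2,0,-50,0,0,0,0,-50,0,0,0,0,-50,0,1,0,0,-50,10,1,0,0,-50,10.5,1,0,0,0,10.5,1,0,0,0,10.5,1,0,0,0,10.5,1,0,0,0,10.5,1,0,0,0,10.5,1,0,0,0,10.5,1,0,0,0,10.5]}}

```text
time_s: 5.08
tool_pos: [0.5091, 0.174, 0.3605]
tool_rot: [180.0, -0.0, 66.7]
force: [0.1, -0.8, 0.1]
grip_width: 0.0816
grasp_force: 0.0
```

```bash
python3 - <<'E'
from m2 import *
b=env.get_obs();print(b['tool_pos'],b['tool_rot'],b['grip_width'],b['qpos'])
print(to_tool([.5858,.0450,.2685]))
E
```

```text
[0.50909112 0.17396684 0.36053806] [ 1.79989144e+02 -2.95082596e-02  6.66961291e+01] 0.08163495070047325 [-41.98394771   2.47320822  21.19461816  88.41996694  -0.90762396
  89.24568853 -44.09969138]
[-88.1 121.5  92. ]
```

Next I move above the stub and check with the wrist camera before going down.

Request:
{"method": "step_arm", "body": {"steps": [1,-29,40,0,0,1,-29,40,0,0,1,-30,41,0,0,1,0,0,0,0,1,0,0,0,0]}}

```text
time_s: 5.7
tool_pos: [0.586, 0.0465, 0.3602]
tool_rot: [-180.0, -0.0, 67.1]
force: [0.2, 0.4, 1.1]
grip_width: 0.0873
grasp_force: 0.0
```

```bash
python3 - <<'E'
from m2 import *
b=env.get_obs();print(b['tool_pos'],b['tool_rot'],b['grip_width'])
a=shot('scene','s4.png');c=shot('wrist','w4.png')
print(proj(c,w((0,0,303))),proj(c,stubtop),proj(a,w((0,0,303))), to_tool([.5858,.0450,.2685]))
cv2.imwrite('pics/z4.png',np.hstack([cv2.resize(a['image'][150:290,180:320,::-1],(384,384)),cv2.resize(c['image'][:,:,::-1],(416,384))]))
E
```

```text
[0.58604853 0.04653074 0.36023295] [-1.79962829e+02 -4.12559900e-02  6.70643702e+01] 0.08730849057434088
[257.23213209 227.18223599] [256.58292672 221.82432486] [241.64001652 182.35283967] [-2.6  1.1 91.8]
```

View pics/z4.png

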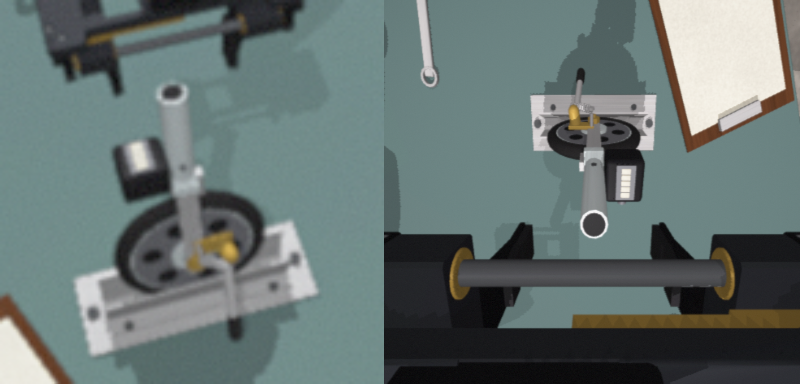

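In the wrist view the stub ring is at (258,224), matching the prediction, and sits central between the fingers. Going down and gripping.

Request:
{"method": "step_arm", "body": {"steps": [1,-1,1,20,0,1,0,0,25,0,1,0,0,25,0,1,0,0,20,0,1,0,0,0,0,0.2,0,0,0,0,0.2,0,0,0,0,0.2,0,0,0,0,0.2,0,0,0,0,0.2,0,0,0,0,0.2,0,0,0,0,0.2,0,0,0,0], "grip_force": 20}}

```text
time_s: 7.3
tool_pos: [0.5869, 0.0445, 0.2702]
tool_rot: [180.0, -0.0, 67.0]
force: [1.2, -0.9, -1.4]
grip_width: 0.0254
grasp_force: 20.0
```

Request:
{"method": "step_arm", "body": {"steps": [0.2,5,0,-0.9,0,0.2,5,0,-0.8,0,0.2,5,0,-0.7,0,0.2,5,0,-0.6,0,0.2,5,0,-0.5,0,0.2,5,0,-0.4,0,0.2,5,0,-0.3,0,0.2,5,0,-0.2,0,0.2,5,0,-0.1,0,0.2,5,0,0,0,0.2,0,0,0,0,0.2,0,0,0,0]}}

```text
time_s: 8.8
tool_pos: [0.6068, 0.0914, 0.2753]
tool_rot: [180.0, -0.1, 67.1]
force: [0.3, -0.6, 4.4]
grip_width: 0.0257
grasp_force: 20.0
```

```bash
python3 - <<'E'
from m2 import *
b=env.get_obs();print(b['tool_pos'],b['force'],b['grip_width'],b['grasp_force'])
a=shot('scene','s5.png');c=shot('top','t5.png')
w2=wheel(0,Y,o)
print([(proj(a,w2(p)).round(1),proj(c,w2(p)).round(1)) for p in[(0,0,303),(0,0,197),(-23,76,16)]])
cv2.imwrite('pics/z5.png',np.hstack([cv2.resize(a['image'][170:290,200:320,::-1],(400,400)),cv2.resize(c['image'][110:230,180:300,::-1],(400,400))]))
E
```

```text
[0.60679809 0.09141135 0.27532525] [ 0.32401365 -0.59966213  4.40950862] 0.02571039521830658 19.997863622847944
[(array([247.9, 201.5]), array([228.5, 144.8])), (array([249., 223.]), array([231.2, 154.6])), (array([265.2, 273.3]), array([210.9, 165.2]))]
```

View pics/z5.png

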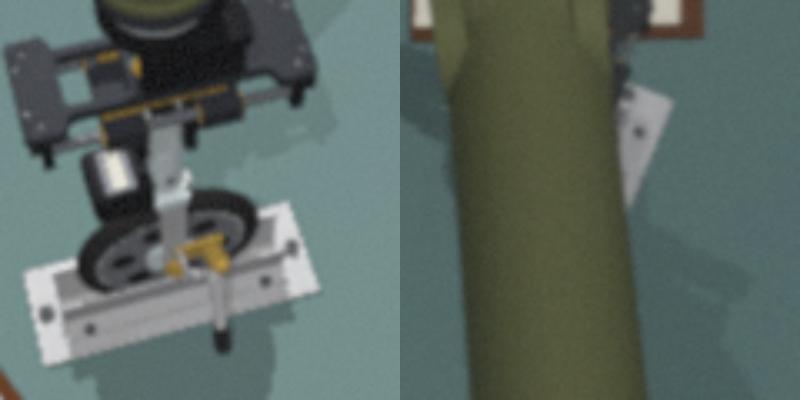

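The scene view shows the wheel upright in the gripper, with the stand foot at (267,273) against a predicted (265,273). The tyre is pressed on the floor at about 4 N. I'm handing in.

```bash
python3 -c "
from cell import env
print(env.sign_off())"
```

```text
the job is handed in; nothing more can be done
None
```

The kickstand is down on its stop, and I handed the job in with the wheel upright in the trough and its stub gripped at 20 N; the loose parts were not touched, but the sign-off returned no verdict.

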